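# Knock a tin's cap home with the spring capper

## Robot

A 6-joint arm with a two-finger parallel gripper is mounted at the origin on the work surface. World frame = base frame: x ahead of the robot, y to its left, z up, the work surface at z = 0. Lengths are in mm, angles in degrees, forces in N, time in s.
With the tool pointing down it reaches from about 300 to 850 mm from the base axis. Payload 4.2 kg.
Tool frame: the origin (TCP) lies midway between the tips of the shut fingers; the grasp point (between the pads) lies 19 mm behind it (env.hold_point_z is the z of the grasp point in the tool frame, in mm); z points along the fingers, y is the direction in which the jaws open and shut (so a half turn about z gives the same grasp; the last joint's range is limited). The gripper opens to 91 mm and grips with 3 to 60 N. Pads are 32 mm wide; open, the fingers measure 118 mm over their backs; the gripper's body (76 mm by 178 mm) begins 60 mm behind the grasp point.
Start: joints at [74.141, 18.312, 89.639, -0, 72.044, -1.146], TCP at [146.044, 556.16, 213.976] pointing down, gripper open.
Joint ranges: [-177.97, 177.97], [-48.28, 115.42], [12.27, 149.76], [-77.06, 257.06], [2.81, 150.46], [-146.56, 146.56]. Speed limits (degrees/s): [147.25, 147.25, 180, 180, 180, 180].

## Interface

Orientations are given as [roll, pitch, yaw] about the fixed x, y, z axes, in that order (R = Rz(yaw) Ry(pitch) Rx(roll)).
In Python, from workcell import env, grab_frame, camera_params, spotter gives the robot as it stands. The module is installed in compiled form; this text tells all that it offers.
- The arm moves only by the shell command python3 -m jog 'ROWS' [FORCE]. ROWS is text: rows parted by semicolons, each of 7 numbers parted by spaces: the turn, a rotation vector about the world's x, y, z in units of 5 degrees (1.0 is 5 degrees), then the shift along the world's x, y, z in units of 25 mm (1.0 is 25 mm), then the opening, from 0 (shut) to 1 (fully open). A call has 1 to 5 rows; each row is the pose to reach, as a shift and turn from the pose commanded when the call began; what a row does not reach only later rows make up. A row lasts 1/8 s, in which the tool goes at most 62.5 mm and 10.7 degrees, less where a joint would pass 70% of its speed; a pose out of reach is approached as far as the arm can. A call with a gripper value outside its range is refused whole. The fingers move at their own pace and stop on an object; FORCE is the grip in N (left out, the last holds). Time passes only in rows, so rows that repeat a pose let the fingers close. It gives the time, the measured TCP pose, the force and the opening at its end, in the units of the state.
- env.state(): the state, without advancing time (a new reading comes with each control period).
- grab_frame(name): name is "scene" or "top" or "wrist"; returns the picture (384x512x3 uint8, red, green, blue); there is no depth.
- camera_params(name): a dict with "K" (3x3 intrinsics, pixels), "rvec" (rotation vector, rad) and "tvec" (3), from world to camera coordinates, as OpenCV has them. Camera axes: x right, y down, z forward; pixel columns grow to the right and rows downward; lengths in mm; the calibration is good to about 2 mm. A picture is of the moment at which its call begins: read the wrist's pose just before it. camera_params takes no time and is no camera call; for the wrist camera it gives the pose at the moment of the call.
- env.job_done(): hands the job in, once; it reports no verdict.
Trained networks look in the newest picture that a camera, given by its name, has taken for a name from the list of things; names that differ only in an ending like _2 or _b are one class to them, and where a whole thing is asked for, a point or a joint stands for the part that bears it (a point fixed in the world has none). Each returns a list of dicts, best first, with "conf" (0 to 1); they miss things now and then, are a little off and sometimes report something else, mostly with a low value. They report only what shows in the picture. A call takes as long as a camera call.
- spotter.look_for(query, camera): "box" ([left, top, width, height] in pixels, round what is visible of it).
- spotter.trace(query, camera): "region" (384x512 bool, what is visible of it) and "box" ([left, top, width, height] in pixels, round what is visible of it).
The state is a dict: "time_s": time; "qpos": joint angles; "qvel": joint speeds; "effort": joint torques, N m; "ee_pos": TCP position; "ee_rot": TCP orientation; "force": force on the tool from outside, world axes, zero at the start; "torque": the same for the moment, N m; "gripper_width": finger opening in mm.
Only numpy, scipy, OpenCV 4.12 (cv2) and the standard library are available. Lean on these libraries where they do the work, as an engineer would, in place of code of your own. Each camera call takes 0.05 s, during which the arm holds its last target. There are 200 camera calls.

## Task

Press the loose cap onto the tin with the spring capper: draw its knob straight up until you feel the catch take hold, never hauling hard against the rubber end buffer, and let go so that the striker stays up by itself with the cap still standing proud. Then press down the paddle at its side to fire it, so that the one shot knocks the cap fully home, and leave the striker down and the paddle free. Do not shift the mug, the ice cube tray, the bottle opener or the caddy.

Things in the scene. Friction and masses are not known exactly. Their poses are not given: they have to be found in the camera images.
- capper: spring capper, a grey cast stand screwed to the shelf. Origin: on the striker's vertical axis, at the shelf surface. Its own y points from the striker to the column (178 mm high, outer face 81 mm from the axis), its -y to the trip paddle. Foot 120 (x) x 150 (y) x 12 mm. A tin (62 mm across, 50 mm tall) is clamped on the foot under the striker
- housing: fixed grey housing, 50 x 50 mm, from 95 to 178 mm above the shelf; origin and axes as the capper's. Inside, unseen: spring, catch, rubber end buffer. Wiping past the catch adds 1 to 2.5 N of pull that fades some 8 mm before it clicks in. About 2 mm past the click the striker meets the buffer, felt as a steep rise (5 N per mm; keep it under 12 N); eased down, a caught striker sinks back and stops
- knob_centre (a point): centre of the striker's upright black knob, a plain cylinder 30 mm in diameter and 30 mm tall, on a 12 mm rod; 213 mm above the shelf when the striker is fully down; its underside is then 20 mm above the housing's top
- striker (a joint): how far the striker is drawn up, m (0: down on a cap that is home; at the start it rests on the proud cap). Spring and weight pull it down with about 6 N at 0, growing by 0.17 N per mm. Somewhere between 24 and 42 mm (hidden, differs each time) the catch clicks in. Once caught it stays up with no pull on the knob; if let go before, it shoots down and spoils the job
- paddle_top (a point): middle of the top of the steel trip paddle, a flat plate 30 x 32 mm, 6 mm thick, 100 mm from the striker's axis to the capper's -y, 158 mm above the shelf at rest. It sinks up to 18 mm in an arc; about 10 mm, at some 2 to 6 N, trips the catch, and it springs back when released
- trip (a joint): angle of the trip paddle, rad: 0 at rest, up to 0.24 pressed down
- cap (a joint): how far the round aluminium cap (67 mm across, 10 mm thick) stands proud of its seat on the tin, m: 6 to 8.5 mm at the start, 0 fully home. It slides stiffly (17 N)
- cap_top (a point): middle of the cap's top face, 66 mm above the shelf when home
- mug: pale grey ceramic mug, 80 mm across, 90 mm tall; origin at the centre of its underside; a bystander
- ice_tray: silicone ice cube tray, 100 x 200 x 32 mm; origin at the centre of its underside; a bystander
- opener: flat steel bottle opener with a ring end, about 120 mm long, 5 mm thick; origin near its middle, on its underside; a bystander
- caddy: teal open plastic caddy, 130 x 100 x 85 mm; origin at the centre of its underside; a bystander

How it is judged:
By the outcome, as a careful person would: the job done as asked, in the order asked, and still so for the second after the job is handed in, with the robot touching nothing.
It also fails if it takes over 61 s, if anything falls off the work surface, if the arm or the gripper's body presses on something with over 40 N, if the wrist force passes 120 N, or if a joint passes its speed limit or range.

## Working session

There is one attempt and no reset: what is moved stays moved. The work goes in short steps, Python scripts to look and compute and a shell command to move; the robot and the scene stay as the last step left them, time stands still between calls to the robot, and variables do not carry over. Pictures are saved under pics/ and viewed, about 8 in all and at most 12, crops included, and the job is handed in when it is done.

```bash
mkdir -p pics; python3 - <<'E'
from workcell import env, grab_frame, camera_params, spotter
import cv2,numpy as np
print(env.state())
ims=[]
for c in("scene","top"):
    im=grab_frame(c); ims.append(im)
    for q in("knob_centre","paddle_top","housing","cap_top","mug","caddy","opener","ice_tray"):
        r=spotter.look_for(q,c); print(c,q,[(np.round(d['box']),round(d['conf'],2)) for d in r[:2]])
    p=camera_params(c); print(p['K'],p['rvec'],p['tvec'])
    cv2.imwrite(f'pics/{c}0.png',im[...,::-1])
E
```

```text
{'time_s': 0.0, 'qpos': array([ 7.41395074e+01,  1.83501960e+01,  8.97064391e+01,  1.01367682e-03,
        7.20432369e+01, -1.14584590e+00]), 'qvel': array([-0.05008749,  0.09248258,  0.02532644,  0.10984424,  0.02030505,
       -0.02644671]), 'effort': array([-2.02390809e-03, -4.12467670e+01, -2.31972134e+01,  7.25764618e-02,
        4.55675845e-02, -1.34199249e-04]), 'ee_pos': array([145.90810175, 555.65770049, 213.13454042]), 'ee_rot': array([-1.79900167e+02, -2.96074688e-03,  1.65285037e+02]), 'force': array([ 0.21650755, -0.16582655,  0.34192808]), 'torque': array([-0.01406603,  0.02815669, -0.02549375]), 'gripper_width': 91.32872745146312}
scene knob_centre []
scene paddle_top [(array([199., 158.,  30.,  25.]), 0.66)]
scene housing [(array([199., 145.,  98., 105.]), 0.75), (array([231., 166.,  32.,  41.]), 0.62)]
scene cap_top [(array([236., 199.,  24.,  17.]), 0.59)]
scene mug [(array([315., 207.,  40.,  54.]), 0.96), (array([200., 160.,  32.,  26.]), 0.26)]
scene caddy [(array([120., 158.,  70.,  72.]), 0.68)]
scene opener []
scene ice_tray [(array([180., 226.,  99.,  79.]), 
[... 195 characters left out ...]
67668 1308.45419031]
top knob_centre [(array([252., 205.,  14.,  11.]), 0.56)]
top paddle_top [(array([270., 217.,  42.,  13.]), 0.54)]
top housing [(array([248., 202.,  26.,  25.]), 0.92)]
top cap_top [(array([254., 220.,  17.,  12.]), 0.52), (array([325., 188.,  57.,  63.]), 0.38)]
top mug [(array([164., 187.,  39.,  41.]), 0.87)]
top caddy [(array([325., 188.,  56.,  64.]), 0.66)]
top opener [(array([237., 260.,  47.,   8.]), 0.79)]
top ice_tray [(array([225., 142.,  78.,  58.]), 0.74)]
[[393.97629579   0.         256.12487822]
 [  0.         393.97629579 197.15053387]
 [  0.           0.           1.        ]] [ 2.15901816 -2.12014163  0.17329168] [  6.25582736 580.37272398 994.10536989]
```

View pics/scene0.png

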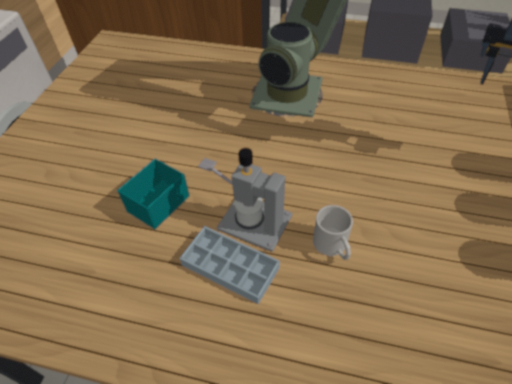

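View pics/top0.png

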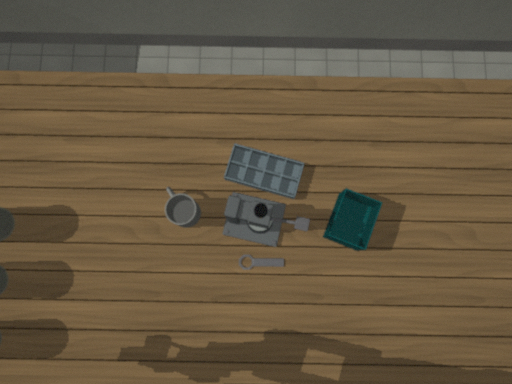

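The scene view shows the knob at about (246,157), the paddle at about (206,164) and the mug at the right. The top view shows the knob at (260,210), the paddle at (302,224), the mug at (182,209), the caddy at (353,220), the tray at (264,171) and the opener at (262,262).

```bash
cat > h.py <<'E'
from workcell import env, grab_frame, camera_params, spotter
import cv2,numpy as np
def ray(c,uv,p=None):
    p=p or camera_params(c); R=cv2.Rodrigues(np.array(p['rvec'],float))[0]; t=np.array(p['tvec'],float).ravel()
    d=R.T@np.linalg.inv(p['K'])@np.array([*uv,1.]); return -R.T@t,d/np.linalg.norm(d)
def atz(c,uv,z,p=None):
    o,d=ray(c,uv,p); return o+d*(z-o[2])/d[2]
def tri(obs):
    A=np.zeros((3,3));b=np.zeros(3)
    for c,uv,*p in obs:
        o,d=ray(c,uv,*p);M=np.eye(3)-np.outer(d,d);A+=M;b+=M@o
    x=np.linalg.solve(A,b)
    return x,[np.linalg.norm(np.cross(x-ray(c,uv,*p)[0],ray(c,uv,*p)[1])) for c,uv,*p in obs]
def proj(c,X,p=None):
    p=p or camera_params(c); return cv2.projectPoints(np.array(X,float).reshape(-1,3),np.array(p['rvec'],float),np.array(p['tvec'],float),p['K'],None)[0][:,0]
E
python3 - <<'E'
from h import *
np.set_printoptions(precision=1,suppress=True)
print('cams',ray('scene',(256,192))[0],ray('top',(256,192))[0])
print('knob',tri([('scene',(246,157)),('top',(260.5,210.5))]))
print('paddle',tri([('scene',(206,164)),('top',(302,224))]))
print('knob z220',atz('top',(260.5,210.5),225),atz('scene',(246,157),220))
print('paddle z158',atz('top',(302,224),158),atz('scene',(206.5,164),158))
for n,uv,z in(('mug',(182,209),90),('caddy',(353,220),60),('tray',(264,171),32),('op',(262,262),5)): print(n,atz('top',uv,z))
a=cv2.imread('pics/scene0.png')[130:270,180:370];b=cv2.imread('pics/top0.png')[180:280,220:320]
a=cv2.resize(a,None,fx=4,fy=4,interpolation=2);b=cv2.resize(b,None,fx=6,fy=6,interpolation=2)
cv2.imwrite('pics/a.png',a);cv2.imwrite('pics/b.png',b)
cv2.imwrite('pics/w0.png',grab_frame('wrist')[...,::-1])
E
```

```text
cams [1078.4  184.3  801.3] [ 415.3   17.9 1073.5]
knob (array([522.7,   8.5, 218.7]), [np.float64(1.6269403120073809), np.float64(1.6269403120073216)])
paddle (array([501.3, -91.7, 153.5]), [np.float64(0.09596183205465852), np.float64(0.09596183205469291)])
knob z220 [522.3   7.  225. ] [523.6  10.5 220. ]
paddle z158 [500.9 -91.  158. ] [505.2 -88.7 158. ]
mug [539.5 202.6  90. ]
caddy [ 522.8 -234.5   60. ]
tray [654.5  -3.2  32. ]
op [411.3  -2.1   5. ]
```

View pics/a.png

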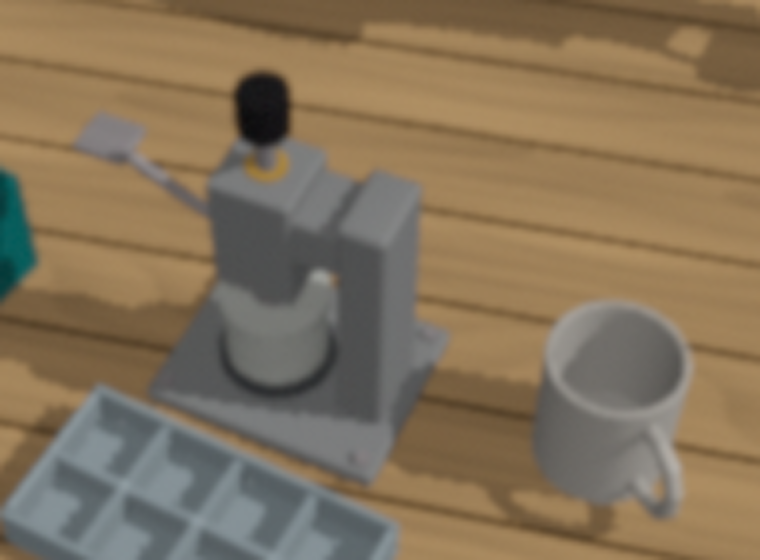

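View pics/b.png

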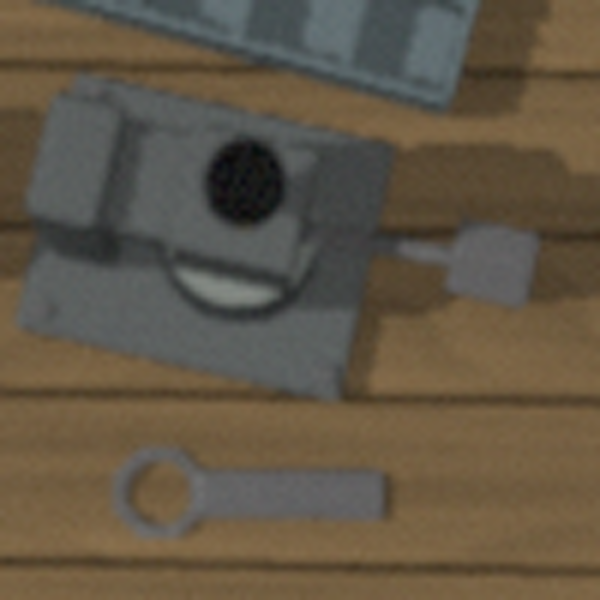

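The crops show the knob standing upright on the housing, the column on the mug side (capper y ≈ (0.2, 0.98), yaw ≈ −12°) and the paddle clear. The triangulated heights agree with the given ones. I'll move above the knob with the jaws across the capper's y.

```bash
python3 -m jog '0 0 -1.5 1 -1.5 2 1; 0 0 -3 2.2 -3.2 4 1; 0 0 -4.5 3.6 -5.2 4.2 1; 0 0 -5.8 5 -7.3 4.2 1; 0 0 -5.8 5 -7.3 4.2 1'; python3 -m jog '0 0 -1.5 1.2 -1.8 0 1; 0 0 -3 2.5 -3.6 0 1; 0 0 -4.5 3.8 -5.5 0 1; 0 0 -5.8 5 -7.3 0 1; 0 0 -5.8 5 -7.3 0 1'; python3 -m jog '0 0 -1.5 1.2 -1.8 0 1; 0 0 -3 2.4 -3.6 0 1; 0 0 -4.5 3.6 -5 0 1; 0 0 -5.8 3.6 -7.3 0 1; 0 0 -5.8 3.6 -7.3 0 1'
python3 - <<'E'
from h import *
s=env.state();print(s['ee_pos'],s['ee_rot'],s['force'],s['qpos'])
p=camera_params('wrist');im=grab_frame('wrist');cv2.imwrite('pics/w1.png',im[...,::-1])
print(proj('wrist',[[523,8.5,235],[523,8.5,205],[502,-91,158]],p))
for q in('knob_centre','paddle_top','housing'): print(q,[(np.round(d['box']),round(d['conf'],2)) for d in spotter.look_for(q,'wrist')[:2]])
E
```

```text
time_s: 1.58
ee_pos: [272.4, 371.2, 319.8]
ee_rot: [179.9, 0.0, 136.0]
force: [-0.1, 0.3, -0.0]
gripper_width: 91.4
time_s: 2.2
ee_pos: [397.5, 189.5, 318.7]
ee_rot: [-180.0, 0.0, 107.0]
force: [-0.5, 0.8, -0.0]
gripper_width: 91.2
time_s: 2.82
ee_pos: [486.3, 7.6, 318.5]
ee_rot: [-179.9, 0.0, 78.2]
force: [-0.9, 0.8, 0.1]
gripper_width: 91.5
[486.300574     7.57242978 318.51700521] [-1.79947549e+02  3.33310205e-03  7.81628195e+01] [-0.94383781  0.75821886  0.08172022] [-4.67661527e-01  7.30187597e+00  8.93204140e+01  7.11902962e-03
  8.34297889e+01  1.13687027e+01]
[[290.96121521 183.57444607]
 [286.95562332 175.47658019]
 [279.5070816  247.77235264]]
knob_centre [(array([274., 160.,  36.,  38.]), 0.74)]
paddle_top [(array([268., 192.,  24.,  66.]), 0.98)]
housing [(array([260., 136.,  47.,  59.]), 0.94)]
```

View pics/w1.png

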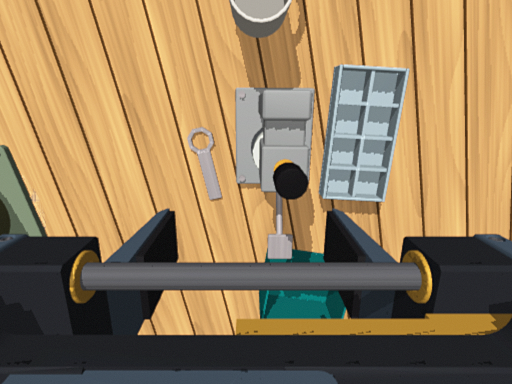

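Knob top at about (291,182) and paddle at (279.5,246); both within 2 px of the projected estimate, and the paddle's arm lines up with the image vertical, so the jaw yaw is right. Descend and straddle the knob.

```bash
python3 -m jog '0 0 0 1.48 0 0 1; 0 0 0 1.48 0 -1.5 1; 0 0 0 1.48 0 -3.2 1; 0 0 0 1.48 0 -4.7 1; 0 0 0 1.48 0 -4.7 1'; python3 - <<'E'
from h import *
s=env.state();print(s['ee_pos'],s['force'])
p=camera_params('wrist');im=grab_frame('wrist')
P=[[523,8.5,235],[523,8.5,205]];q=proj('wrist',P,p);print(q)
r=spotter.trace('knob_centre','wrist')
print([(d['box'],d['conf'],) for d in r[:2]])
cv2.imwrite('pics/w2.png',im[...,::-1])
E
```

```text
time_s: 3.65
ee_pos: [521.0, 10.4, 199.1]
ee_rot: [-179.6, 0.1, 78.5]
force: [0.9, 0.7, 0.6]
gripper_width: 91.1
[521.02683249  10.38620883 199.13173053] [0.92238987 0.7058705  0.55790425]
[[254.2476471  264.74522299]
 [253.8830205  238.67026142]]
[([229.1, 215.8, 54.8, 45.8], 0.61)]
```

View pics/w2.png

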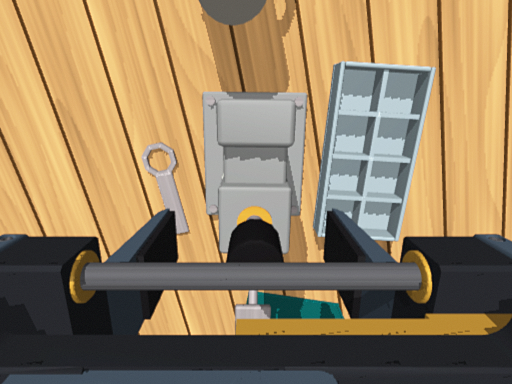

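The knob stands centred between the jaws at about (254,240). Close.

```bash
python3 -m jog '0 0 0 0 0 0 .5; 0 0 0 0 0 0 .32; 0 0 0 0 0 0 .2; 0 0 0 0 0 0 .2;0 0 0 0 0 0 .2' 45;  python3 -m jog '0 0 0 0 0 0 .2; 0 0 0 0 0 0 .2'
```

```text
time_s: 4.38
ee_pos: [523.0, 8.6, 201.5]
ee_rot: [180.0, 0.0, 78.3]
force: [-0.2, 0.3, -0.4]
gripper_width: 44.0
time_s: 4.62
ee_pos: [523.1, 8.6, 201.4]
ee_rot: [180.0, 0.0, 78.3]
force: [0.5, 0.9, -1.2]
gripper_width: 29.7
```

```bash
python3 -m jog '0 0 0 0 0 0 0; 0 0 0 0 0 0 0' 45|sed -n '2p;4,5p'; for i in 1; do python3 -m jog '0 0 0 0 0 .08 0; 0 0 0 0 0 .16 0; 0 0 0 0 0 .16 0; 0 0 0 0 0 .16 0'|sed -n '2p;4,5p'; done;  python3 -m jog '0 0 0 0 0 .08 0; 0 0 0 0 0 .16 0; 0 0 0 0 0 .16 0; 0 0 0 0 0 .16 0'|sed -n '2p;4,5p'
```

```text
ee_pos: [523.1, 8.6, 201.4]
force: [0.3, -1.6, -0.5]
gripper_width: 29.3
ee_pos: [523.1, 8.6, 205.1]
force: [3.2, -1.4, -7.6]
gripper_width: 29.2
ee_pos: [523.1, 8.6, 209.5]
force: [4.1, -0.4, -8.0]
gripper_width: 29.3
```

```bash
python3 -m jog '0 0 0 0 0 .08 0; 0 0 0 0 0 .12 0; 0 0 0 0 0 .12 0'|sed -n '2p;4p'; python3 -m jog '0 0 0 0 0 .08 0; 0 0 0 0 0 .08 0; 0 0 0 0 0 .08 0'|sed -n '2p;4p'; python3 -m jog '0 0 0 0 0 .08 0; 0 0 0 0 0 .08 0; 0 0 0 0 0 .08 0'|sed -n '2p;4p'; python3 -m jog '0 0 0 0 0 .08 0; 0 0 0 0 0 .08 0; 0 0 0 0 0 .08 0'|sed -n '2p;4p'
```

```text
ee_pos: [523.1, 8.6, 212.5]
force: [4.1, -1.1, -9.6]
ee_pos: [523.1, 8.6, 214.4]
force: [2.9, -1.4, -10.1]
ee_pos: [523.1, 8.6, 216.4]
force: [3.9, -0.6, -9.3]
ee_pos: [523.1, 8.6, 218.4]
force: [4.7, -1.9, -10.0]
```

```bash
python3 -m jog '0 0 0 0 0 .04 0; 0 0 0 0 0 .04 0'|sed -n '2p;4p'; python3 -m jog '0 0 0 0 0 .04 0; 0 0 0 0 0 .04 0'|sed -n '2p;4p'; python3 -m jog '0 0 0 0 0 .04 0; 0 0 0 0 0 .04 0'|sed -n '2p;4p'; python3 -m jog '0 0 0 0 0 .04 0; 0 0 0 0 0 .04 0'|sed -n '2p;4p'
```

```text
ee_pos: [523.0, 8.6, 219.5]
force: [3.8, -1.9, -11.0]
ee_pos: [523.0, 8.6, 220.5]
force: [4.2, -1.5, -10.0]
ee_pos: [523.1, 8.6, 221.5]
force: [5.1, -0.6, -10.2]
ee_pos: [523.0, 8.7, 222.2]
force: [5.1, -2.0, -11.4]
```

```bash
python3 -c "
from h import *
print(env.state()['force'])"
```

```text
[  5.13665356  -1.99183018 -11.43336366]
```

```bash
python3 -m jog '0 0 0 0 0 .04 0; 0 0 0 0 0 .04 0'|sed -n '2p;4p'; python3 -m jog '0 0 0 0 0 .04 0; 0 0 0 0 0 .04 0'|sed -n '2p;4p'; python3 -m jog '0 0 0 0 0 .04 0; 0 0 0 0 0 .04 0'|sed -n '2p;4p'
```

```text
ee_pos: [523.0, 8.7, 223.1]
force: [4.3, -1.5, -12.3]
ee_pos: [523.0, 8.7, 224.0]
force: [6.2, -1.2, -12.3]
ee_pos: [523.0, 8.7, 225.0]
force: [5.1, -0.9, -13.1]
```

```bash
python3 -m jog '0 0 0 0 0 .04 0; 0 0 0 0 0 .04 0'|sed -n '2p;4p'; python3 -m jog '0 0 0 0 0 .04 0; 0 0 0 0 0 .04 0'|sed -n '2p;4p'; python3 -m jog '0 0 0 0 0 .04 0; 0 0 0 0 0 .04 0'|sed -n '2p;4p'
```

```text
ee_pos: [523.0, 8.7, 225.9]
force: [4.8, -1.5, -13.9]
ee_pos: [523.0, 8.7, 226.8]
force: [5.0, -1.4, -14.2]
ee_pos: [523.0, 8.7, 228.2]
force: [4.9, -1.7, -12.4]
```

The wiping bump rose and faded at a TCP z of about 228, so I expect the click near 235–236 and the buffer near 237–238.

```bash
python3 -m jog '0 0 0 0 0 .04 0; 0 0 0 0 0 .04 0'|sed -n '2p;4p'; python3 -m jog '0 0 0 0 0 .04 0; 0 0 0 0 0 .04 0'|sed -n '2p;4p'; python3 -m jog '0 0 0 0 0 .04 0; 0 0 0 0 0 .04 0'|sed -n '2p;4p';python3 -m jog '0 0 0 0 0 .04 0; 0 0 0 0 0 .04 0'|sed -n '2p;4p'
```

```text
ee_pos: [523.0, 8.7, 229.3]
force: [4.9, -0.9, -12.7]
ee_pos: [523.1, 8.7, 230.2]
force: [5.1, -1.4, -12.1]
ee_pos: [523.0, 8.7, 231.2]
force: [5.9, -1.7, -12.5]
ee_pos: [523.0, 8.7, 232.1]
force: [3.7, -2.3, -12.6]
```

```bash
python3 -m jog '0 0 0 0 0 .04 0; 0 0 0 0 0 .04 0'|sed -n '2p;4p'; python3 -m jog '0 0 0 0 0 .04 0; 0 0 0 0 0 .04 0'|sed -n '2p;4p'; python3 -m jog '0 0 0 0 0 .04 0; 0 0 0 0 0 .04 0'|sed -n '2p;4p'
```

```text
ee_pos: [523.0, 8.7, 233.1]
force: [4.0, -1.2, -12.7]
ee_pos: [523.0, 8.7, 234.0]
force: [5.1, -0.9, -12.6]
ee_pos: [523.0, 8.6, 235.1]
force: [5.1, -1.8, -12.7]
```

```bash
python3 -m jog '0 0 0 0 0 .04 0; 0 0 0 0 0 .04 0'|sed -n '2p;4p'; python3 -m jog '0 0 0 0 0 .04 0; 0 0 0 0 0 .04 0'|sed -n '2p;4p'
```

```text
ee_pos: [523.0, 8.6, 236.0]
force: [5.3, -1.9, -13.1]
ee_pos: [523.0, 8.6, 236.5]
force: [5.6, -1.8, -15.7]
```

```bash
python3 -m jog '0 0 0 0 0 .02 0; 0 0 0 0 0 .02 0'|sed -n '2p;4p'
```

```text
ee_pos: [523.0, 8.6, 236.8]
force: [6.3, -1.3, -16.3]
```

The steep rise is the buffer, and my load on it is only about 3–4 N. Ease down and see whether the catch takes the load.

```bash
python3 -m jog '0 0 0 0 0 -.06 0; 0 0 0 0 0 -.06 0'|sed -n '2p;4p'; python3 -m jog '0 0 0 0 0 -.04 0; 0 0 0 0 0 -.04 0'|sed -n '2p;4p';python3 -m jog '0 0 0 0 0 -.04 0; 0 0 0 0 0 -.04 0'|sed -n '2p;4p';python3 -m jog '0 0 0 0 0 -.02 0; 0 0 0 0 0 -.02 0'|sed -n '2p;4p'
```

```text
ee_pos: [523.0, 8.6, 235.8]
force: [4.7, -1.0, -13.0]
ee_pos: [523.0, 8.6, 234.9]
force: [4.6, -2.1, -13.4]
ee_pos: [523.0, 8.6, 234.1]
force: [4.8, -0.8, -12.5]
ee_pos: [523.0, 8.6, 234.1]
force: [4.7, -1.2, -10.0]
```

```bash
python3 -m jog '0 0 0 0 0 -.04 0; 0 0 0 0 0 -.04 0'|sed -n '2p;4p'; python3 -m jog '0 0 0 0 0 -.03 0; 0 0 0 0 0 -.03 0; 0 0 0 0 0 -.03 0'|sed -n '2p;4p'
```

```text
ee_pos: [523.1, 8.7, 233.9]
force: [2.5, -2.6, -3.0]
ee_pos: [523.2, 8.7, 233.6]
force: [0.3, -1.7, 5.9]
```

The load went to zero while the position held, so the striker is caught. Take off the slight push and open.

```bash
python3 -m jog '0 0 0 0 0 .024 0; 0 0 0 0 0 .024 0; 0 0 0 0 0 .024 .35;0 0 0 0 0 .024 .7; 0 0 0 0 0 .024 1'; python3 -m jog '0 0 0 0 0 0 1; 0 0 0 0 0 0 1; 0 0 0 0 0 0 1';  python3 - <<'E'
from h import *
im=grab_frame('scene');cv2.imwrite('pics/s1.png',cv2.resize(im[80:270,150:360][...,::-1],None,fx=3,fy=3))
E
```

```text
time_s: 14.62
ee_pos: [522.7, 8.9, 232.3]
ee_rot: [-179.9, -0.0, 78.3]
force: [0.1, 0.3, 0.0]
gripper_width: 49.0
time_s: 15.0
ee_pos: [523.0, 8.7, 232.8]
ee_rot: [180.0, -0.0, 78.3]
force: [0.2, 1.4, -0.1]
gripper_width: 79.0
```

View pics/s1.png

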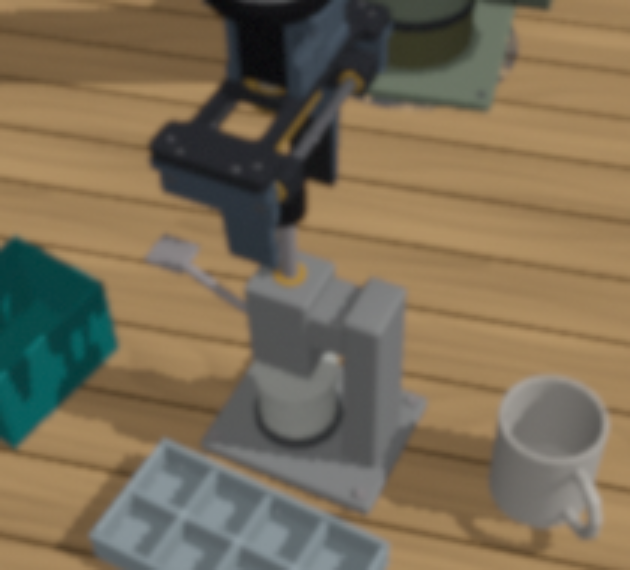

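The striker stays up by itself (knob at about (290,200) in the crop, long rod showing). The gripper's structure might reach toward the raised knob when I press the paddle, so I'll check where the wrist camera sits.

```bash
python3 -m jog '0 0 0 0 0 1 1; 0 0 0 0 0 2 1; 0 0 0 0 0 2.7 1; 0 0 0 0 0 2.7 0'; python3 - <<'E'
from h import *
s=env.state();print(s['ee_pos'],ray('wrist',(256,192)), s['qpos'])
for c in('scene','top'):
    im=grab_frame(c);cv2.imwrite(f'pics/{c}2.png',im[...,::-1])
a=cv2.resize(cv2.imread('pics/scene2.png')[60:260,150:350],None,fx=3,fy=3)
cv2.imwrite('pics/s2.png',a)
E
```

```text
time_s: 15.55
ee_pos: [523.7, 8.7, 301.6]
ee_rot: [179.8, -0.0, 78.3]
force: [-1.0, -0.1, 0.4]
gripper_width: 84.0
[523.74024504   8.66145234 301.58666363] (array([538.91994646,  84.65401633, 472.79615025]), array([-0.03616449, -0.28674056, -0.95732543])) [-3.10241230e-01  1.10410819e+01  8.70861582e+01 -4.78879389e-04
  8.16851509e+01  1.14047707e+01]
```

View pics/s2.png

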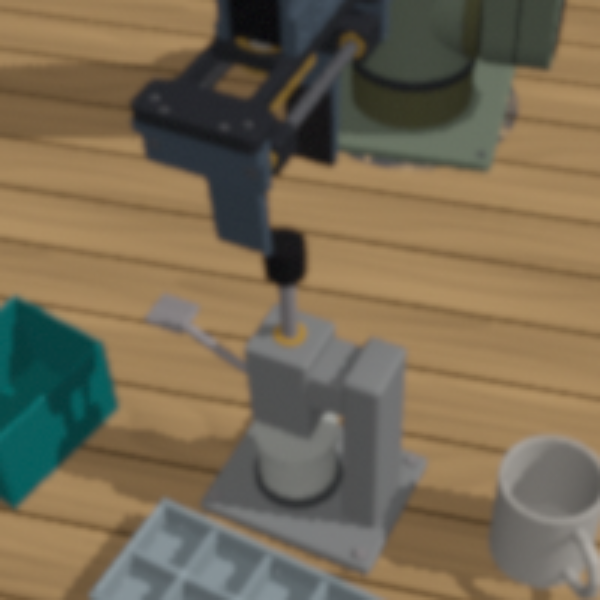

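The knob is high (crop (287,255)) and released. The camera sits 171 mm above the TCP, so it clears the knob. Move over the paddle with the fingers shut.

```bash
python3 -m jog '0 0 0 -.4 -2 0 0; 0 0 0 -.82 -3.95 0 0; 0 0 0 -.82 -3.95 -1.5 0; 0 0 0 -.82 -3.95 -3.5 0; 0 0 0 -.82 -3.95 -4.9 0' 20; python3 -m jog '0 0 0 0 0 0 0; 0 0 0 0 0 0 0; 0 0 0 0 0 0 0; 0 0 0 0 0 0 0';  python3 - <<'E'
from h import *
im=grab_frame('scene');cv2.imwrite('pics/s3.png',cv2.resize(im[60:260,150:350][...,::-1],None,fx=3,fy=3))
E
```

```text
time_s: 16.27
ee_pos: [500.7, -90.0, 174.7]
ee_rot: [-179.8, 0.0, 78.3]
force: [0.3, 0.3, -0.1]
gripper_width: 26.3
time_s: 16.77
ee_pos: [503.2, -90.2, 179.0]
ee_rot: [179.9, -0.0, 78.3]
force: [-0.3, 0.1, 0.5]
gripper_width: 0.7
```

View pics/s3.png

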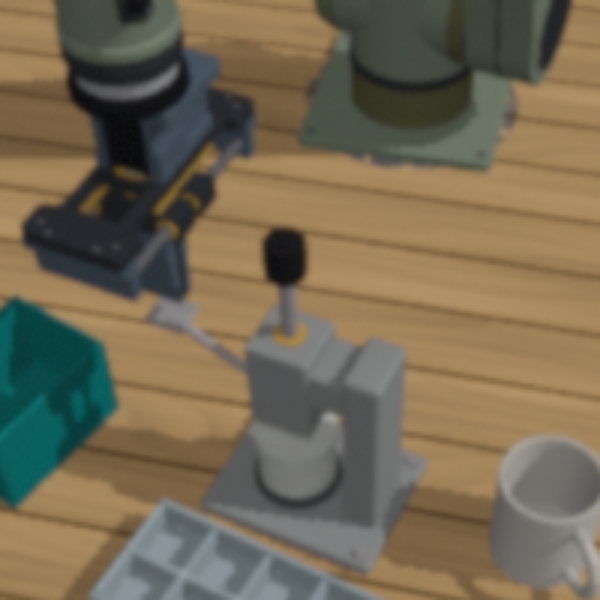

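The fingers are just above the paddle (crop (175,312)), the knob is still up, and the gripper is clear of the knob and caddy. Press down in steps.

```bash
python3 -m jog '0 0 0 0 0 -.4 0; 0 0 0 0 0 -.8 0; 0 0 0 0 0 -1 0; 0 0 0 0 0 -1 0'|sed -n '2p;4p'; python3 -m jog '0 0 0 0 0 -.12 0; 0 0 0 0 0 -.24 0; 0 0 0 0 0 -.24 0'|sed -n '2p;4p'; python3 - <<'E'
from h import *
im=grab_frame('scene');cv2.imwrite('pics/s4.png',im[...,::-1])
r=spotter.look_for('knob_centre','scene');print(r[:2])
g=im[120:175,236:256].mean(2);print(np.round(g.min(1)).astype(int))
g=cv2.imread('pics/scene2.png')[120:175,236:256].mean(2);print(np.round(g.min(1)).astype(int))
g=cv2.imread('pics/scene0.png')[120:175,236:256].mean(2);print(np.round(g.min(1)).astype(int))
E
```

```text
ee_pos: [502.5, -90.7, 152.5]
force: [-0.3, 0.4, 2.5]
ee_pos: [502.4, -89.9, 146.3]
force: [-0.5, -0.4, 1.5]
[{'box': [239.3, 147.3, 13.4, 62.6], 'conf': 0.61}]
[106 110 120 125 127 131 131 130 129 129 128 127 126 119 104 101 102 104
 109 123 127 128 129 130 131 130 130 131 131 121  90  50  30  24  24  23
  23  22  22  18  16  14  15  15  16  15  15  20  36  60  81  90  91  93
 104]
[ 52  52  52  51  55  61  64  63  61  59  58  58  57  57  55  55  52  31
  25  23  24  23  23  24  23  20  16  15  14  13  14  14  16  17  28  52
  76  86  89  88  88  88  88  89  90  90  89  88  86  83  86  92 104 114
 117]
[ 71  74  82  85  86  89  89  89  88  88  87  87  86  80  72  72  68  70
  76  97 115 123 125 126 126 125 119  94  59  32  22  22  22  22  22  22
  19  17  15  13  13  15  14  14  18  25  50  75  82  82  84  91 100 112
 116]
```

It fired. The knob is now about 2.3 px lower than at the start, which is about 7 mm, so the cap is home. Withdraw and verify.

```bash
python3 -m jog '0 0 0 0 0 .4 0; 0 0 0 0 0 1.2 0; 0 0 0 0 0 3 0; 0 0 0 0 0 5 0; 0 0 0 0 0 5 0'; python3 -m jog '0 0 0 -1 0 1 0; 0 0 0 -2.5 0 1 0; 0 0 0 -4 0 1 0; 0 0 0 -4 0 1 0';python3 - <<'E'
from h import *
b=cv2.imread('pics/scene0.png').astype(float)
im=grab_frame('scene')[...,::-1];cv2.imwrite('pics/s5.png',im)
for n in('scene','top'):
    im=grab_frame(n)[...,::-1]
    for q in('mug','caddy','opener','ice_tray','paddle_top','knob_centre'):
        r=spotter.look_for(q,n);print(n,q,[(np.round(d['box']),round(d['conf'],2)) for d in r[:1]])
X=[[523,8.5,220],[523,8.5,213],[523,8.5,73],[523,8.5,66]]
print(proj('scene',X))
a=cv2.imread('pics/scene0.png')[130:270,180:275];c=cv2.imread('pics/s5.png')[130:270,180:275]
cv2.imwrite('pics/cmp.png',cv2.resize(np.hstack([a,c]),None,fx=4,fy=4,interpolation=cv2.INTER_CUBIC))
E
```

```text
time_s: 18.42
ee_pos: [504.6, -90.3, 276.5]
ee_rot: [179.5, -0.0, 78.3]
force: [-0.2, -0.1, -0.7]
gripper_width: 0.8
time_s: 18.92
ee_pos: [400.1, -89.7, 296.5]
ee_rot: [-179.9, -0.0, 78.3]
force: [-0.7, -0.7, -0.1]
gripper_width: 0.6
scene mug [(array([312., 205.,  44.,  58.]), 0.75)]
scene caddy [(array([118., 159.,  73.,  69.]), 0.6)]
scene opener []
scene ice_tray [(array([181., 224.,  96.,  80.]), 0.89)]
scene paddle_top [(array([199., 159.,  34.,  21.]), 0.53)]
scene knob_centre [(array([240., 150.,  13.,  58.]), 0.74)]
top mug [(array([165., 188.,  36.,  40.]), 0.7)]
top caddy [(array([333., 187.,  49.,  52.]), 0.74)]
top opener [(array([239., 258.,  45.,  11.]), 0.84)]
top ice_tray [(array([227., 142.,  77.,  58.]), 0.95)]
top paddle_top [(array([270., 215.,  38.,  14.]), 0.57)]
top knob_centre [(array([252., 204.,  17.,  14.]), 0.42)]
[[245.1545464  156.63477227]
 [245.30910686 159.04442959]
 [248.02132351 201.32893627]
 [248.1404045  203.18545511]]
```

View pics/cmp.png

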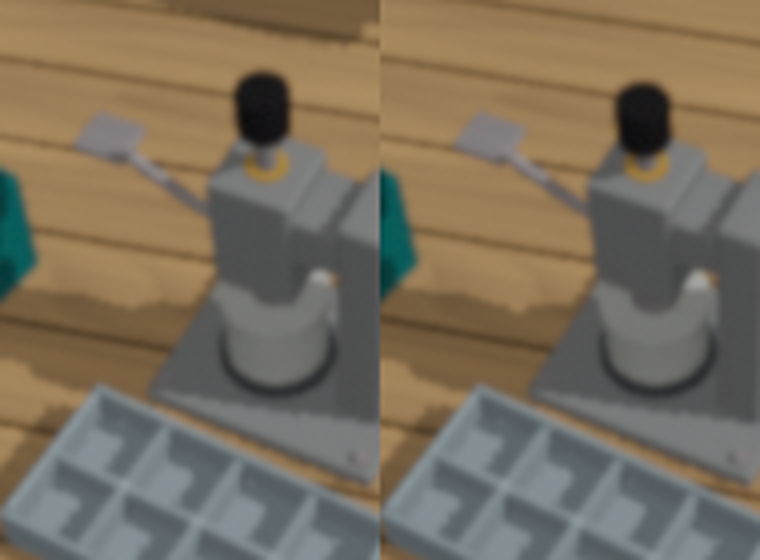

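Before and after side by side: the knob is about 10 crop px (2.5 px, or about 7 mm) lower than at the start. The cap has sunk, the paddle is back at rest, and the tray and caddy are where they were.

```bash
python3 -c "
from workcell import env
print(env.job_done(), env.state()['time_s'])"
```

```text
the job is handed in; nothing more can be done
the job is handed in; nothing more can be done
```

The cap was pressed home with one shot and the job is handed in, at about 19 s of robot time against the 61 s limit.

- **Drawing up:** I gripped the knob and drew it straight up in small steps. The wiping bump came and faded at a TCP height of about 228 mm. The buffer was touched at about 236 mm, with only about 3–4 N on it.
- **Catch:** On easing down, the pull went from 13 N to 0 at about 234 mm without further travel, so the catch was holding. I let go, and a picture showed the striker staying up by itself.
- **Firing:** I pressed the paddle about 12 mm with shut fingers, which fired the striker, then lifted off and moved clear.

**Last checks:**
- The knob sits about 2.5 px lower than at the start, which is about 7 mm and matches a cap that is fully home. I judged this from the picture; the cap's seat was not measured directly.
- The striker is down and the paddle is back at its rest position.
- The mug, tray, opener and caddy were found where they were, within detector noise.
- One check disagreed: the network's box for the caddy in the top view came out narrower than before, perhaps because the arm hid part of it. Its scene-view box was unchanged.
- The opener was not detected in the scene view, before or after, only in the top view.

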